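# Clamp the microplate in the press and hold the cam at full lift

## Task

Close the plate press: swing its hinged clamp bar down until it rests in its catch, and only then turn the cam lever to its highest lift point, where the lever lies level and points to the front of the press, not short of it and not past it. The lever springs back when let go, so finish with the gripper still holding it at the highest point. Leave the bottle, the pipette and the tip box where they are.

Things in the scene. Friction and masses are not known exactly. Their poses are not given: they have to be found in the camera images.
- press: Plate press fixed to the bench: white housing 130 (x) by 200 (y), 60 high, with a microplate (top 85 high, 95 lifted) on its tray. Origin on the bench under its centre; x to the back, y to the left seen from the front (dark display, -x), z up. Hinge cheeks at y +98; catch cheeks at y -86 (14 long in y, 29 apart inside, 43 outside, tops 122 high); cam lever outside the -y side. Sizes in mm.
- bar_hinge (a point): The clamp bar's hinge axis, at press frame (0, 98, 107) mm; the axis runs along the press's x.
- bar_mid (a point): Point on the upper face of the clamp bar, 140 mm from the hinge, midway across it. The bar is a steel flat 24 mm wide (press x), 10 mm thick (its mid-plane passes through the hinge axis), reaching 200 mm from the hinge. Closed, it runs along the press's -y over the plate, upper face 112 mm above the bench, its end between the catch cheeks.
- clamp_bar (a joint): Angle of the clamp bar, rad: 0 = down, level, resting on the seat of its catch (hard stop); grows as its free end rises, up to 1.35. A stiff hinge: it stays where it is left; about 0.25 N m of friction besides its own weight (160 g), so 1 to 2 N on the point 140 mm out closes it.
- cam_axis (a point): Point on the cam lever's turning axis in the plane of the lever and its knob, at press frame (45, -200, 70) mm; the axis runs along the press's y.
- lever_knob (a point): Centre of the black ball knob, 28 mm in diameter, on the end of the cam lever, 100 mm from the cam axis. The lever is a steel rod 10 mm thick with a 26 mm hub. The knob is free on all sides: it can be pinched along the press's y, turning between the fingers, or pushed. At the highest lift its centre is at press frame (-55, -200, 70) mm.
- cam_lever (a joint): Lever angle, rad: 0 = released, nearly upright (80 degrees above level, leaning to the press's front). Grows as the knob swings to the front (-x) and down. At 1.40 it is level, knob to the front, cam at its highest lift; beyond, the lift falls, to the stop at 1.85. A spring (0.4 N m per rad from 0) drives it back when let go; friction 0.1 N m; about 5 N at the knob holds it level.
- lift (a joint): Rise of the plate tray, m: 0 with the lever at 0, 0.0100 at the highest lift (lever at 1.40); driven by the cam alone.
- reagent_center (a point): Bystander, to be left alone: amber bottle, 60 mm in diameter, 140 mm high; point half-way up.
- tipbox_center (a point): Bystander, to be left alone: blue tip box with a clear lid, 85 x 120 x 57 mm, behind the press; its centre.
- pipette_center (a point): Bystander, to be left alone: white hand pipette, 245 mm long, lying in front of the press; point on the middle of its thick body, 11 mm above the bench.

How it is judged:
By the outcome, as a careful person would: the job done as asked, in the order asked, and still so for the second after the job is handed in, while the arm keeps its last pose, push and grip.
It also fails if it takes over 56 s, if anything falls off the work surface, if the arm or the gripper's body presses on something with over 40 N, if the wrist force passes 120 N, or if a joint passes its speed limit or range.

## Robot

A 7-joint arm with a two-finger parallel gripper is mounted at the origin on the work surface. World frame = base frame: x ahead of the robot, y to its left, z up, the work surface at z = 0. Lengths are in m, angles in degrees, forces in N, time in s.
With the tool pointing down it reaches from about 0.375 to 0.925 m from the base axis. Payload 3.1 kg.
Tool frame: the origin (TCP) lies midway between the tips of the shut fingers; the grasp point (between the pads) lies env.tcp_to_grasp behind it (env.tcp_to_grasp is the distance from the TCP to the grasp point, in m); z points along the fingers, y is the line along which they close (so a half turn about z gives the same grasp; the last joint's range is limited). The gripper opens to 85 mm and grips with 20 to 120 N. Pads are 22 mm wide; open, the fingers measure 114 mm over their backs; the gripper's body (76 mm by 85 mm) begins 54 mm behind the grasp point. The pads swing forward as they close: fully open they stand 13 mm farther back than shut.
Start: joints at [59.141, 21.939, 2.515, 91.553, -1.026, 66.532, -2.859], TCP at [0.277, -0.588, 0.231] pointing down, gripper open.
Joint ranges: [-149.38, 149.38], [-23.57, 123.04], [-84.95, 90], [0, 143.3], [-89.99, 269.99], [3.08, 112.72], [-163.45, 163.45]. Speed limits (degrees/s): [159.86, 159.86, 180, 180, 180, 180, 180].

## Interface

Orientations are given as a 3x3 rotation matrix whose columns are the frame's x, y, z axes.
In Python, from cell import env gives the robot as it stands.
- The arm moves only by the tool jog_arm, never from a script. Its argument "targets" is a list of rows, each an object of numbers: "hand": the opening, from 0 (shut) to 1 (fully open); "x", "y", "z": the shift along the tool's x, y, z in m; "rx", "ry", "rz": the turn, a rotation vector about the tool's x, y, z in degrees. In form: [{"hand": .., "x": .., "y": .., "z": .., "rx": .., "ry": .., "rz": ..}, ...]. A call has 1 to 20 rows; each row is the pose to reach, as a shift and turn from the pose commanded when the call began, along the tool's axes at that moment; what a row does not reach only later rows make up. A row lasts 1/8 s, in which the tool goes at most 62.5 mm and 10.7 degrees, less where a joint would pass 70% of its speed; a pose out of reach is approached as far as the arm can. A call with a gripper value outside its range is refused whole. The fingers move at their own pace and stop on an object; "squeeze" is the grip in N (left out, the last holds). Time passes only in rows, so rows that repeat a pose let the fingers close. It gives the time, the measured TCP pose, the force, the opening and the grip force at its end, in the units of the state.
- env.read_state(): the state, without advancing time (a new reading comes with each control period).
- env.get_image(name): name is "scene" or "top" or "wrist"; returns a dict with "frame" (480x640x3 uint8, red, green, blue), "mtx" (3x3 intrinsics, pixels), "world_from_camera" (4x4, takes a point from camera to world coordinates). Camera axes: x right, y down, z forward; pixel columns grow to the right and rows downward; lengths in m; the calibration is good to about 2 mm. A picture is of the moment at which its call begins. There is no depth.
- env.close_job(): hands the job in; it is judged then, once.
The state is a dict: "clock": time; "qpos": joint angles; "dq": joint speeds; "joint_torque": joint torques, N m; "position": TCP position; "eef_rot": TCP orientation; "contact_force": force on the tool from outside, world axes, zero at the start; "torque": the same for the moment, N m; "gripper_width": finger opening in m; "finger_force": force on a finger pad.
Only numpy, scipy, OpenCV 4.12 (cv2) and the standard library are available. Lean on these libraries where they do the work, as an engineer would, in place of code of your own. Each camera call takes 0.05 s, during which the arm holds its last target. There are 200 camera calls.

## Working session

There is one attempt and no reset: what is moved stays moved. The work goes in short steps, Python scripts to look and compute and a tool call to move; the robot and the scene stay as the last step left them, time stands still between calls to the robot, and variables do not carry over. Pictures are saved under pics/ and viewed, at most 10 in all, crops included, and the job is handed in when it is done.

Besides the shell and the picture viewer there is one more tool, called as name(argument=value, ...) on one line, values as JSON. jog_arm: Moves the arm, as the interface text tells. Its arguments: {"type":"object","properties":{"targets":{"type":"array","items":{"type":"object","properties":{"hand":{"type":"number"},"x":{"type":"number"},"y":{"type":"number"},"z":{"type":"number"},"rx":{"type":"number"},"ry":{"type":"number"},"rz":{"type":"number"}}}},"squeeze":{"type":"number"}},"required":["targets"]}

```bash
mkdir -p pics; ls; python3 - <<'E'
from cell import env
import cv2, numpy as np
np.set_printoptions(precision=4,suppress=True)
for n in ["scene","top"]:
    d=env.get_image(n); cv2.imwrite(f"pics/{n}0.png",d["frame"][:,:,::-1]); print(n,d["mtx"],d["world_from_camera"])
s=env.read_state(); print(s, env.tcp_to_grasp)
E
```

```text
pics
scene [[536.2815   0.     322.3886]
 [  0.     536.2815 234.7329]
 [  0.       0.       1.    ]] [[-0.8486  0.4614 -0.259   0.8695]
 [ 0.5291  0.7362 -0.422   0.5201]
 [-0.004  -0.4951 -0.8688  0.9591]
 [ 0.      0.      0.      1.    ]]
top [[565.1244   0.     322.7559]
 [  0.     565.1244 237.9704]
 [  0.       0.       1.    ]] [[-0.0232 -0.9878  0.1539  0.4407]
 [-0.9996  0.0201 -0.0213  0.1312]
 [ 0.018  -0.1544 -0.9879  1.1054]
 [ 0.      0.      0.      1.    ]]
{'clock': 0.1, 'qpos': array([59.1383, 21.9885,  2.5098, 91.6388, -1.0254, 66.5324, -2.8603]), 'dq': array([-0.0572, -0.148 , -0.0286, -0.1259, -0.1505,  0.0039, -0.0882]), 'joint_torque': array([  0.0024, -43.4731,   1.0292, -25.0455,   0.0109,   0.0055,
         0.    ]), 'position': array([ 0.277 , -0.5871,  0.23  ]), 'eef_rot': array([[ 0.9044,  0.4268, -0.0011],
       [ 0.4268, -0.9044,  0.0021],
       [-0.0001, -0.0024, -1.    ]]), 'contact_force': array([-0.2179,  1.5421,  0.5397]), 'torque': array([-0.0128, -0.0291, -0.0308]), 'finger_force': 0.0, 'gripper_width': 0.08571127242700773} 0.0187
```

View pics/scene0.png

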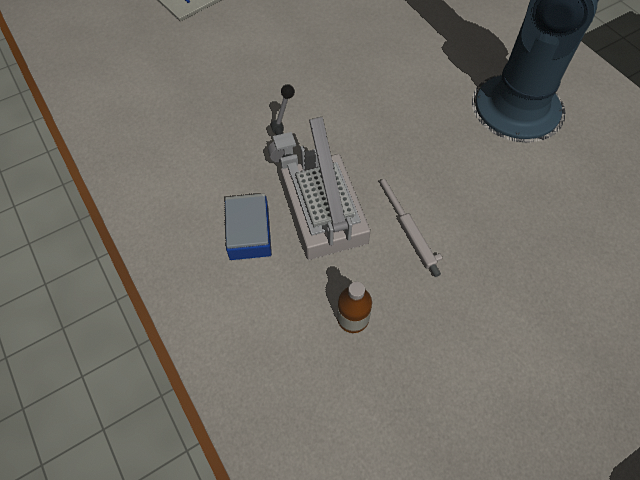

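View pics/top0.png

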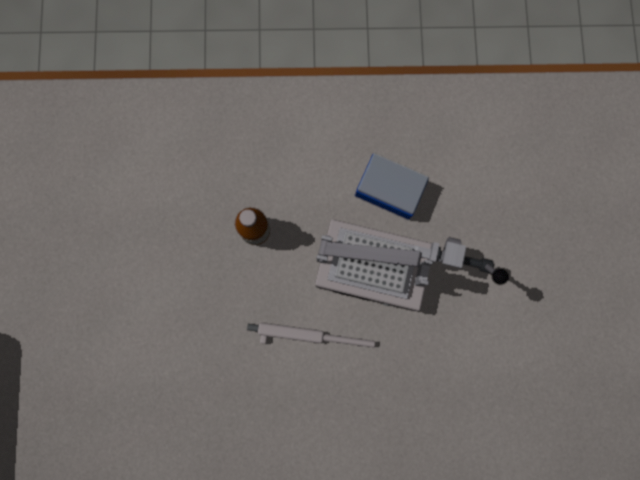

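The scene shows the press with its bar raised, its lever upright (knob at scene (287,91) and top (500,276)), and the front facing the robot. The bottle, pipette and tip box stand clear of it. I'll enlarge the press to read its corners.

```bash
python3 - <<'E'
import cv2, numpy as np
a=cv2.imread("pics/top0.png")[205:325,300:540]; b=cv2.imread("pics/scene0.png")[75:265,250:380]
cv2.imwrite("pics/c0.png",cv2.convertScaleAbs(cv2.resize(a,None,fx=3.33,fy=3.33,interpolation=cv2.INTER_CUBIC),alpha=1.5))
cv2.imwrite("pics/c1.png",cv2.resize(b,None,fx=3,fy=3,interpolation=cv2.INTER_CUBIC))
E
```

```text
(no output)
```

View pics/c0.png

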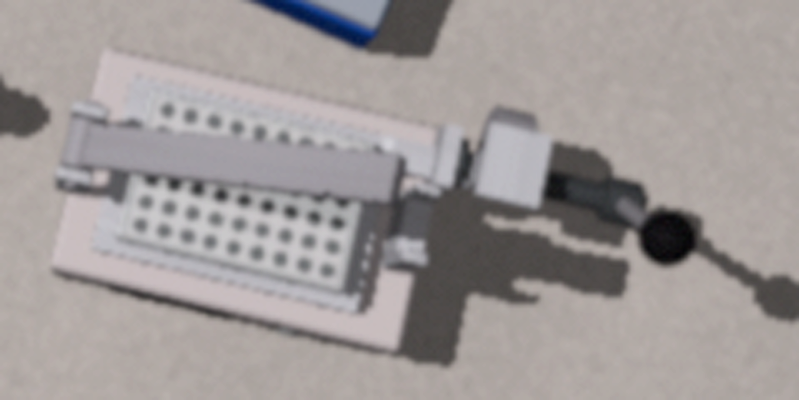

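View pics/c1.png

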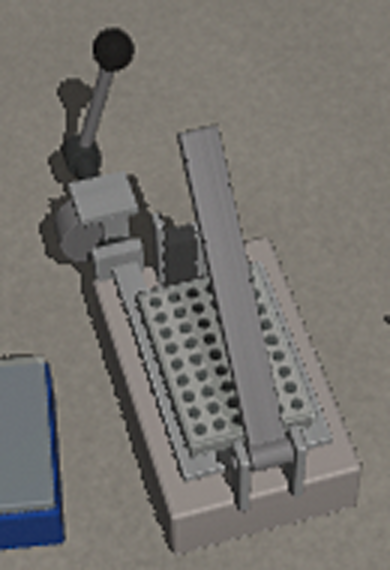

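The crops show housing top corners in the top view at (331.8,220), (316,286) and (419.5,309.5), and in the scene view at (370,229) and (307,249). The end of the bar is visible in both, so I'll fit the pose.

```bash
cat > h.py <<'E'
from cell import env
import numpy as np, cv2
from scipy.optimize import least_squares
from scipy.spatial.transform import Rotation as R
np.set_printoptions(precision=4,suppress=True)
def proj(d,P):
    T=np.linalg.inv(d["world_from_camera"]); p=(T[:3,:3]@np.asarray(P).T).T+T[:3,3]
    q=(d["mtx"]@p.T).T; return q[:,:2]/q[:,2:]
def toW(P,x,y,yaw): return R.from_euler('z',yaw).apply(np.asarray(P)/1000.)+[x,y,0]
def barpt(s,th,w=0,n=5): # press mm
    return [w,98-s*np.cos(th)+n*np.sin(th),107+s*np.sin(th)+n*np.cos(th)]
def knob(q): a=np.radians(80)-q; return [45-100*np.cos(a),-200,70+100*np.sin(a)]
E
python3 - <<'E'
from h import *
t=env.get_image("top"); s=env.get_image("scene")
ot=np.array([[331.8,220],[316,286],[419.5,309.5],[500.3,276.2],[421,251.5],[418,265]])
os_=np.array([[370,229],[307.3,249],[287.7,91],[310,119.7],[322,117.3]])
def f(p):
    x,y,yaw,th=p
    A=toW([[65,100,60],[-65,100,60],[-65,-100,60],knob(0),barpt(200,th,12),barpt(200,th,-12)],x,y,yaw)
    B=toW([[-65,100,60],[65,100,60],knob(0),barpt(200,th,12),barpt(200,th,-12)],x,y,yaw)
    return np.r_[(proj(t,A)-ot).ravel(),(proj(s,B)-os_).ravel()]
r=least_squares(f,[.5,0,-.2,1],loss='soft_l1'); print(r.x,np.degrees(r.x[2:]),r.fun.reshape(-1,2))
x=r.x; np.save("pose.npy",x)
for n,p in [("mid",barpt(140,x[3])),("end",barpt(200,x[3])),("hinge",[0,98,107]),("knob0",knob(0)),("knobH",[-55,-200,70]),("closedmid",barpt(140,0))]: print(n,toW([p],*x[:3])[0])
E
```

```text
[ 0.5524  0.0127 -0.269   0.7113] [-15.4117  40.7563] [[-0.6104 -2.1518]
 [-1.7624 -1.1795]
 [ 0.0567  1.9153]
 [ 1.5781 -5.9108]
 [-0.0094  0.2951]
 [-0.3833  1.7756]
 [ 1.4807  1.8069]
 [-0.4279 -1.2493]
 [-4.9976  0.0156]
 [-0.2514 -0.6787]
 [ 0.8447 -1.2664]]
mid [0.5511 0.0081 0.2022]
end [ 0.539  -0.0357  0.2414]
hinge [0.5784 0.1072 0.107 ]
knob0 [ 0.5259 -0.1874  0.1685]
knobH [ 0.4462 -0.1655  0.07  ]
closedmid [ 0.5412 -0.0278  0.112 ]
```

```bash
python3 - <<'E'
from h import *
t=env.get_image("top"); s=env.get_image("scene")
ot=np.array([[331.8,220],[316,286],[419.5,309.5],[500.3,276.2],[421,251.5],[418,265]])
os_=np.array([[370,229],[307.3,249],[287.7,91],[310,119.7],[322,117.3]])
def f(p):
    x,y,yaw,th,q=p
    A=toW([[65,100,60],[-65,100,60],[-65,-100,60],knob(q),barpt(200,th,12),barpt(200,th,-12)],x,y,yaw)
    B=toW([[-65,100,60],[65,100,60],knob(q),barpt(200,th,12),barpt(200,th,-12)],x,y,yaw)
    return np.r_[(proj(t,A)-ot).ravel(),(proj(s,B)-os_).ravel()]
r=least_squares(f,[.5,0,-.2,1,0],loss='soft_l1'); print(r.x,np.degrees(r.x[2:]),r.fun.reshape(-1,2))
x=r.x; np.save("pose.npy",x)
for n,p in [("mid",barpt(140,x[3])),("end",barpt(200,x[3])),("hinge",[0,98,107]),("knob",knob(x[4])),("knobH",[-55,-200,70]),("closedmid",barpt(140,0)),("cam",[45,-200,70])]: print(n,toW([p],*x[:3])[0])
# triangulated knob
P=[d["mtx"]@np.linalg.inv(d["world_from_camera"])[:3] for d in (t,s)]
X=cv2.triangulatePoints(P[0],P[1],ot[3],os_[2]);X=(X[:3]/X[3]).ravel();print("tri",X)
E
```

```text
[ 0.5529  0.0119 -0.2503  0.7186  0.1488] [-14.3425  41.1715   8.5269] [[-1.047  -1.6533]
 [-0.9342 -0.3515]
 [ 1.3299  0.7655]
 [-0.0953  0.0789]
 [-0.0109 -0.9221]
 [-0.104   0.6353]
 [ 1.7066  0.8704]
 [ 0.2244 -1.1479]
 [-0.1338  0.1715]
 [-1.0884 -0.6453]
 [-0.0441 -1.4221]]
mid [0.5519 0.008  0.2029]
end [ 0.5407 -0.0358  0.2424]
hinge [0.5772 0.1069 0.107 ]
knob [ 0.5162 -0.1851  0.1648]
knobH [ 0.4501 -0.1682  0.07  ]
closedmid [ 0.5425 -0.0288  0.112 ]
cam [ 0.547 -0.193  0.07 ]
tri [ 0.5161 -0.1849  0.1655]
```

The press fits well: centre at (0.553, 0.012), yaw −14.3°, bar at 41°, lever at about 0.15 rad. Next I'll work out the approach.

```bash
cat >> h.py <<'E'
def delta(P,tilt=None):
    "tool-axis shift and turn from current pose to TCP at press-mm P, tool aligned with press, pointing down"
    x=np.load("pose.npy"); s=env.read_state(); A=s["eef_rot"]
    g=toW([P],*x[:3])[0]; B=R.from_euler('z',x[2]).as_matrix()@np.diag([1,-1,-1])
    return A.T@(g-s["position"]), R.from_matrix(A.T@B).as_rotvec(degrees=True)
def inpress(p):
    x=np.load("pose.npy"); return R.from_euler('z',-x[2]).apply(np.asarray(p)-[x[0],x[1],0])*1000
E
python3 - <<'E'
from h import *
print(delta([0,-4,300]))
x=np.load("pose.npy")
for th in (x[3],.6,.5,.4,.3,.2,.1,0):
    p=barpt(140,th); print(round(th,2),np.round(p,1),"tcp z",round(p[2]+14.5*np.tan(th),1))
d=env.get_image("top"); W=d["world_from_camera"]
for uv in [(447,241),(464.6,249),(464.6,266.5),(443,262)]:
    r=W[:3,:3]@np.linalg.inv(d["mtx"])@[*uv,1]; c=W[:3,3]
    print([inpress(c+r*(z-c[2])/r[2]).round(0) for z in (.09,.12)])
E
```

```text
(array([ 0.5026, -0.4215, -0.0688]), array([-0.0508,  0.0192, 39.601 ]))
0.72 [  0.   -4.1 202.9] tcp z 215.6
0.6 [  0.  -14.7 190.2] tcp z 200.1
0.5 [  0.  -22.5 178.5] tcp z 186.4
0.4 [  0.  -29.  166.1] tcp z 172.3
0.3 [  0.  -34.3 153.1] tcp z 157.6
0.2 [  0.  -38.2 139.7] tcp z 142.7
0.1 [  0.  -40.8 126. ] tcp z 127.4
0 [  0. -42. 112.] tcp z 112.0
[array([  67., -116.,   90.]), array([  61., -110.,  120.])]
[array([  60., -151.,   90.]), array([  54., -143.,  120.])]
[array([  28., -156.,   90.]), array([  23., -149.,  120.])]
[array([  27., -117.,   90.]), array([  22., -111.,  120.])]
```

jog_arm(targets=[{"hand":0,"x":0.02,"y":-0.017,"z":-0.03,"rz":3},{"hand":0,"x":0.06,"y":-0.05,"z":-0.06,"rz":7},{"hand":0,"x":0.105,"y":-0.088,"z":-0.07,"rz":11},{"hand":0,"x":0.15,"y":-0.126,"z":-0.07,"rz":15},{"hand":0,"x":0.195,"y":-0.164,"z":-0.07,"rz":19},{"hand":0,"x":0.24,"y":-0.201,"z":-0.07,"rz":23},{"hand":0,"x":0.285,"y":-0.239,"z":-0.07,"rz":27},{"hand":0,"x":0.33,"y":-0.277,"z":-0.07,"rz":31},{"hand":0,"x":0.375,"y":-0.315,"z":-0.07,"rz":35},{"hand":0,"x":0.42,"y":-0.352,"z":-0.07,"rz":39},{"hand":0,"x":0.465,"y":-0.39,"z":-0.07,"rz":39.6},{"hand":0,"x":0.495,"y":-0.415,"z":-0.07,"rz":39.6},{"hand":0,"x":0.503,"y":-0.4215,"z":-0.07,"rz":39.6},{"hand":0,"x":0.503,"y":-0.4215,"z":-0.07,"rz":39.6}])

```text
$.targets[0]: bad value
```

```bash
python3 - <<'E'
from h import *
s=env.read_state(); print(inpress(s["position"]),delta([0,-4,300]),s["contact_force"],s["gripper_width"])
d=env.get_image("wrist"); cv2.imwrite("pics/w1.png",d["frame"][:,:,::-1]); print(d["world_from_camera"])
E
```

```text
[-118.5466 -649.1896  230.9466] (array([ 0.5026, -0.4216, -0.0688]), array([-0.0345,  0.0139, 39.6019])) [ 0.6001 -0.606  -1.1244] 0.0854631787168372
[[ 0.4259 -0.8697 -0.2495  0.341 ]
 [-0.9047 -0.4097 -0.1166 -0.5579]
 [-0.0008  0.2754 -0.9613  0.3732]
 [ 0.      0.      0.      1.    ]]
```

View pics/w1.png

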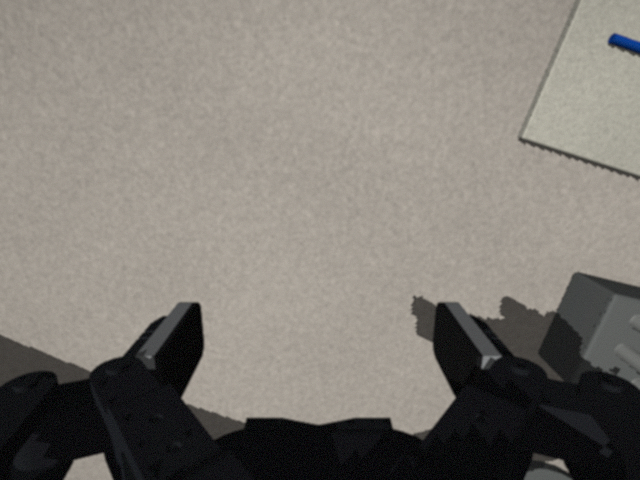

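The move was refused, so this picture only shows bare bench and the open fingers at the start pose. The likely cause is that every key is required, so I'll give all of them.

jog_arm(targets=[{"hand":0,"x":0.02,"y":-0.017,"z":-0.03,"rx":0,"ry":0,"rz":3},{"hand":0,"x":0.06,"y":-0.05,"z":-0.06,"rx":0,"ry":0,"rz":7},{"hand":0,"x":0.105,"y":-0.088,"z":-0.07,"rx":0,"ry":0,"rz":11},{"hand":0,"x":0.15,"y":-0.126,"z":-0.07,"rx":0,"ry":0,"rz":15},{"hand":0,"x":0.195,"y":-0.164,"z":-0.07,"rx":0,"ry":0,"rz":19},{"hand":0,"x":0.24,"y":-0.201,"z":-0.07,"rx":0,"ry":0,"rz":23},{"hand":0,"x":0.285,"y":-0.239,"z":-0.07,"rx":0,"ry":0,"rz":27},{"hand":0,"x":0.33,"y":-0.277,"z":-0.07,"rx":0,"ry":0,"rz":31},{"hand":0,"x":0.375,"y":-0.315,"z":-0.07,"rx":0,"ry":0,"rz":35},{"hand":0,"x":0.42,"y":-0.352,"z":-0.07,"rx":0,"ry":0,"rz":39},{"hand":0,"x":0.465,"y":-0.39,"z":-0.07,"rx":0,"ry":0,"rz":39.6},{"hand":0,"x":0.495,"y":-0.415,"z":-0.07,"rx":0,"ry":0,"rz":39.6},{"hand":0,"x":0.503,"y":-0.4215,"z":-0.07,"rx":0,"ry":0,"rz":39.6},{"hand":0,"x":0.503,"y":-0.4215,"z":-0.07,"rx":0,"ry":0,"rz":39.6}])

```text
clock: 2.15
position: [0.5523, 0.0077, 0.3012]
eef_rot: [[0.969, -0.247, -0.0], [-0.247, -0.969, -0.001], [-0.0, 0.001, -1.0]]
contact_force: [-0.4, -0.1, -0.4]
gripper_width: -0.0001
finger_force: 0.0
```

jog_arm(targets=[{"hand":0,"x":0,"y":0,"z":0.03,"rx":0,"ry":0,"rz":0},{"hand":0,"x":0,"y":0,"z":0.06,"rx":0,"ry":0,"rz":0},{"hand":0,"x":0,"y":0,"z":0.075,"rx":0,"ry":0,"rz":0},{"hand":0,"x":0,"y":0,"z":0.082,"rx":0,"ry":0,"rz":0},{"hand":0,"x":0,"y":0.003,"z":0.088,"rx":0,"ry":0,"rz":0},{"hand":0,"x":0,"y":0.007,"z":0.094,"rx":0,"ry":0,"rz":0},{"hand":0,"x":0,"y":0.011,"z":0.101,"rx":0,"ry":0,"rz":0},{"hand":0,"x":0,"y":0.015,"z":0.108,"rx":0,"ry":0,"rz":0},{"hand":0,"x":0,"y":0.0185,"z":0.115,"rx":0,"ry":0,"rz":0},{"hand":0,"x":0,"y":0.022,"z":0.122,"rx":0,"ry":0,"rz":0},{"hand":0,"x":0,"y":0.025,"z":0.129,"rx":0,"ry":0,"rz":0},{"hand":0,"x":0,"y":0.028,"z":0.136,"rx":0,"ry":0,"rz":0},{"hand":0,"x":0,"y":0.03,"z":0.143,"rx":0,"ry":0,"rz":0},{"hand":0,"x":0,"y":0.032,"z":0.15,"rx":0,"ry":0,"rz":0},{"hand":0,"x":0,"y":0.034,"z":0.158,"rx":0,"ry":0,"rz":0},{"hand":0,"x":0,"y":0.036,"z":0.166,"rx":0,"ry":0,"rz":0},{"hand":0,"x":0,"y":0.037,"z":0.174,"rx":0,"ry":0,"rz":0},{"hand":0,"x":0,"y":0.037,"z":0.178,"rx":0,"ry":0,"rz":0}])

```text
clock: 4.4
position: [0.5428, -0.0281, 0.1225]
eef_rot: [[0.969, -0.248, -0.001], [-0.248, -0.969, -0.0], [-0.001, 0.0, -1.0]]
contact_force: [0.2, -0.4, 1.2]
gripper_width: 0.0002
finger_force: 0.3
```

jog_arm(targets=[{"hand":0,"x":0,"y":0,"z":0.003,"rx":0,"ry":0,"rz":0},{"hand":0,"x":0,"y":0,"z":0.006,"rx":0,"ry":0,"rz":0},{"hand":0,"x":0,"y":0,"z":0.009,"rx":0,"ry":0,"rz":0},{"hand":0,"x":0,"y":0,"z":0.01,"rx":0,"ry":0,"rz":0},{"hand":0,"x":0,"y":0,"z":0.011,"rx":0,"ry":0,"rz":0},{"hand":0,"x":0,"y":0,"z":0.011,"rx":0,"ry":0,"rz":0}])

```text
clock: 5.15
position: [0.5433, -0.0277, 0.1122]
eef_rot: [[0.969, -0.248, 0.0], [-0.248, -0.969, 0.0], [0.0, -0.0, -1.0]]
contact_force: [0.0, -0.5, -1.4]
gripper_width: -0.0
finger_force: 0.0
```

jog_arm(targets=[{"hand":0,"x":0,"y":0,"z":0.001,"rx":0,"ry":0,"rz":0},{"hand":0,"x":0,"y":0,"z":0.002,"rx":0,"ry":0,"rz":0},{"hand":0,"x":0,"y":0,"z":0.002,"rx":0,"ry":0,"rz":0}])

```text
clock: 5.52
position: [0.5434, -0.0277, 0.112]
eef_rot: [[0.969, -0.248, -0.0], [-0.248, -0.969, -0.0], [-0.0, 0.0, -1.0]]
contact_force: [-3.9, -0.2, 9.5]
gripper_width: 0.0001
finger_force: 4.8
```

jog_arm(targets=[{"hand":0,"x":0,"y":0,"z":-0.03,"rx":0,"ry":0,"rz":0},{"hand":0,"x":0,"y":0,"z":-0.08,"rx":0,"ry":0,"rz":0},{"hand":0.65,"x":0,"y":0,"z":-0.13,"rx":0,"ry":0,"rz":0},{"hand":0.65,"x":0.003,"y":0.04,"z":-0.15,"rx":0,"ry":0,"rz":0},{"hand":0.65,"x":0.006,"y":0.08,"z":-0.15,"rx":0,"ry":0,"rz":0},{"hand":0.65,"x":0.01,"y":0.12,"z":-0.15,"rx":0,"ry":0,"rz":0},{"hand":0.65,"x":0.013,"y":0.148,"z":-0.15,"rx":0,"ry":0,"rz":0},{"hand":0.65,"x":0.013,"y":0.158,"z":-0.15,"rx":0,"ry":0,"rz":0},{"hand":0.65,"x":0.013,"y":0.158,"z":-0.15,"rx":0,"ry":0,"rz":0},{"hand":0.65,"x":0.013,"y":0.158,"z":-0.15,"rx":0,"ry":0,"rz":0}])

```text
clock: 6.78
position: [0.5172, -0.182, 0.2603]
eef_rot: [[0.97, -0.245, 0.0], [-0.245, -0.97, 0.001], [0.0, -0.001, -1.0]]
contact_force: [-0.1, 1.0, -0.2]
gripper_width: 0.0556
finger_force: 0.0
```

```bash
python3 - <<'E'
from h import *
s=env.read_state(); print(inpress(s["position"]),s["gripper_width"],s["clock"])
w=env.get_image("wrist"); sc=env.get_image("scene")
a=w["frame"][:,:,::-1]; b=cv2.resize(sc["frame"][75:265,250:380,::-1],None,fx=2.5,fy=2.5,interpolation=cv2.INTER_CUBIC)
x=np.load("pose.npy"); print("pred knob px",proj(w,toW([knob(x[4])],*x[:3])), "scene bar end closed", (proj(sc,toW([barpt(200,0,12),barpt(200,0,-12)],*x[:3]))-[250,75])*2.5)
b=cv2.resize(b,(410,600)); a=cv2.resize(a,(390,292)); c=np.zeros((600,800,3),np.uint8); c[:292,:390]=a; c[:,390:]=b
cv2.imwrite("pics/v2.png",c)
print(w["world_from_camera"])
E
```

```text
[  13.4849 -196.7154  260.2558] 0.05563401654892706 6.775
pred knob px [[323.7384 242.7009]] scene bar end closed [[132.4306 173.2089]
 [160.9239 166.0768]]
[[-0.2456 -0.9319 -0.2668  0.5855]
 [-0.9694  0.2357  0.0693 -0.1993]
 [-0.0017  0.2757 -0.9613  0.4025]
 [ 0.      0.      0.      1.    ]]
```

View pics/v2.png

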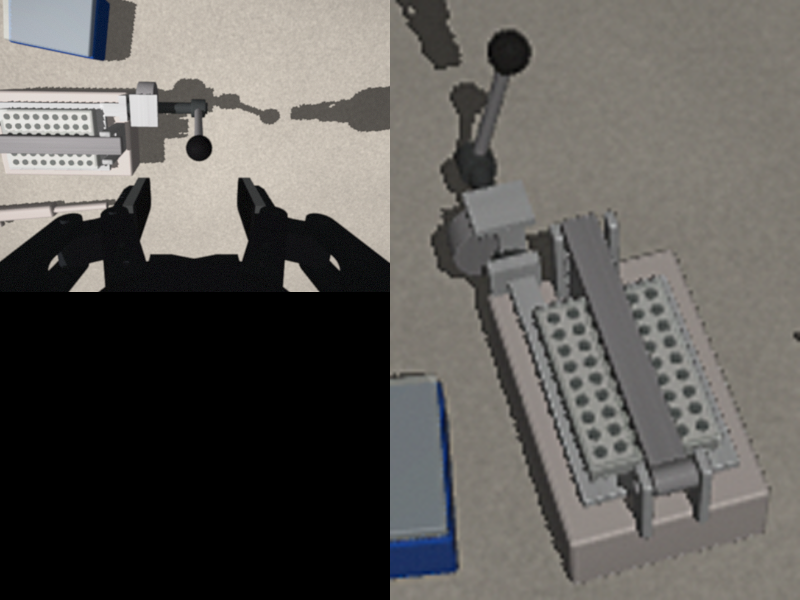

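The bar lies level between its catch cheeks, its end in the scene where the closed pose puts it. In the wrist view the knob is at (326,242), about 1 mm from the prediction. Next: descend and pinch.

jog_arm(squeeze=30, targets=[{"hand":0.65,"x":0,"y":0.002,"z":0.03,"rx":0,"ry":0,"rz":0},{"hand":0.65,"x":0,"y":0.004,"z":0.06,"rx":0,"ry":0,"rz":0},{"hand":0.65,"x":0,"y":0.004,"z":0.09,"rx":0,"ry":0,"rz":0},{"hand":0.65,"x":0,"y":0.004,"z":0.11,"rx":0,"ry":0,"rz":0},{"hand":0.65,"x":0,"y":0.004,"z":0.118,"rx":0,"ry":0,"rz":0},{"hand":0.65,"x":0,"y":0.004,"z":0.118,"rx":0,"ry":0,"rz":0},{"hand":0,"x":0,"y":0.004,"z":0.118,"rx":0,"ry":0,"rz":0},{"hand":0,"x":0,"y":0.004,"z":0.118,"rx":0,"ry":0,"rz":0},{"hand":0,"x":0,"y":0.004,"z":0.118,"rx":0,"ry":0,"rz":0},{"hand":0,"x":0,"y":0.004,"z":0.118,"rx":0,"ry":0,"rz":0},{"hand":0,"x":0,"y":0.004,"z":0.118,"rx":0,"ry":0,"rz":0}])

```text
clock: 8.25
position: [0.5171, -0.1874, 0.1437]
eef_rot: [[0.969, -0.247, 0.003], [-0.247, -0.969, 0.0], [0.002, -0.001, -1.0]]
contact_force: [0.3, 3.2, 5.2]
gripper_width: 0.026
finger_force: 29.5
```

```bash
python3 - <<'E'
from h import *
s=env.read_state(); p=inpress(s["position"]); print(p,s["gripper_width"],s["contact_force"],s["finger_force"])
x=np.load("pose.npy"); k=np.array(knob(x[4]))
for f in (k[0],):
    for q in np.linspace(x[4],1.396,12): d=np.array(knob(q))-k; print(round(q,2),"x %.4f z %.4f"%(d[0]/1000,-d[2]/1000))
E
```

```text
[  14.6287 -201.9698  143.7334] 0.02598862126938078 [0.3005 3.187  5.2296] 29.504520893096924
0.15 x 0.0000 z -0.0000
0.26 x -0.0105 z 0.0042
0.38 x -0.0205 z 0.0096
0.49 x -0.0298 z 0.0160
0.6 x -0.0383 z 0.0235
0.72 x -0.0459 z 0.0319
0.83 x -0.0526 z 0.0411
0.94 x -0.0581 z 0.0510
1.06 x -0.0625 z 0.0614
1.17 x -0.0657 z 0.0723
1.28 x -0.0676 z 0.0835
1.4 x -0.0682 z 0.0948
```

```bash
python3 - <<'E'
from h import *
w=env.get_image("wrist"); sc=env.get_image("scene")
a=w["frame"][180:480,120:520,::-1]; b=cv2.resize(sc["frame"][55:175,240:340,::-1],(400,480),interpolation=cv2.INTER_CUBIC)
c=np.zeros((480,800,3),np.uint8); c[:300,:400]=cv2.convertScaleAbs(a,alpha=2); c[:,400:]=cv2.convertScaleAbs(b,alpha=1.8)
cv2.imwrite("pics/v3.png",c)
E
```

```text
(no output)
```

View pics/v3.png

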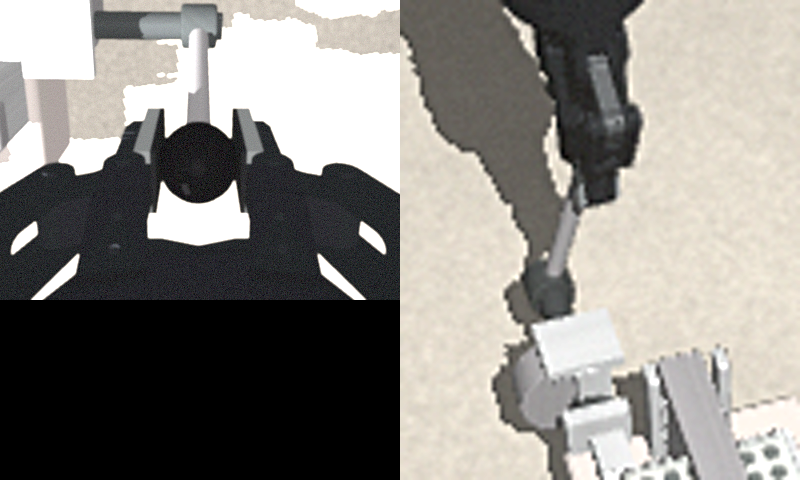

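The knob sits centred between the pads with the rod hanging free, and the scene view agrees. Next I'll swing it along the arc, stopping on the way to fit the circle.

jog_arm(squeeze=45, targets=[{"hand":0,"x":0,"y":0,"z":0,"rx":0,"ry":0,"rz":0},{"hand":0,"x":-0.005,"y":0,"z":0.002,"rx":0,"ry":0,"rz":0},{"hand":0,"x":-0.0105,"y":0,"z":0.004,"rx":0,"ry":0,"rz":0},{"hand":0,"x":-0.0155,"y":0,"z":0.007,"rx":0,"ry":0,"rz":0},{"hand":0,"x":-0.0205,"y":0,"z":0.0095,"rx":0,"ry":0,"rz":0},{"hand":0,"x":-0.025,"y":0,"z":0.0128,"rx":0,"ry":0,"rz":0},{"hand":0,"x":-0.03,"y":0,"z":0.016,"rx":0,"ry":0,"rz":0},{"hand":0,"x":-0.034,"y":0,"z":0.0198,"rx":0,"ry":0,"rz":0},{"hand":0,"x":-0.0383,"y":0,"z":0.0235,"rx":0,"ry":0,"rz":0},{"hand":0,"x":-0.0383,"y":0,"z":0.0235,"rx":0,"ry":0,"rz":0}])

```text
clock: 9.6
position: [0.4814, -0.1778, 0.1206]
eef_rot: [[0.969, -0.247, 0.006], [-0.247, -0.969, -0.0], [0.006, -0.001, -1.0]]
contact_force: [0.8, 2.9, 5.7]
gripper_width: 0.0256
finger_force: 45.9
```

```bash
python3 - <<'E'
from h import *
s=env.read_state(); print(inpress(s["position"]),s["contact_force"],s["torque"],s["gripper_width"])
E
```

```text
[ -22.3152 -201.5489  120.5932] [0.8004 2.9136 5.7182] [ 0.5946 -0.3968  0.0057] 0.02558473341640061
```

jog_arm(targets=[{"hand":0,"x":-0.004,"y":0,"z":0.0042,"rx":0,"ry":0,"rz":0},{"hand":0,"x":-0.0076,"y":0,"z":0.0084,"rx":0,"ry":0,"rz":0},{"hand":0,"x":-0.011,"y":0,"z":0.013,"rx":0,"ry":0,"rz":0},{"hand":0,"x":-0.0143,"y":0,"z":0.0176,"rx":0,"ry":0,"rz":0},{"hand":0,"x":-0.017,"y":0,"z":0.0225,"rx":0,"ry":0,"rz":0},{"hand":0,"x":-0.0198,"y":0,"z":0.0275,"rx":0,"ry":0,"rz":0},{"hand":0,"x":-0.022,"y":0,"z":0.0327,"rx":0,"ry":0,"rz":0},{"hand":0,"x":-0.0242,"y":0,"z":0.0379,"rx":0,"ry":0,"rz":0},{"hand":0,"x":-0.0242,"y":0,"z":0.0379,"rx":0,"ry":0,"rz":0}])

```text
clock: 10.72
position: [0.4585, -0.1717, 0.0823]
eef_rot: [[0.969, -0.246, 0.006], [-0.246, -0.969, -0.0], [0.006, -0.002, -1.0]]
contact_force: [3.3, 3.3, 4.0]
gripper_width: 0.0259
finger_force: 48.3
```

```bash
python3 - <<'E'
from h import *
s=env.read_state(); p=inpress(s["position"]);print(p,s["contact_force"],s["torque"],s["gripper_width"])
pts=np.array([[14.63,143.73],[-22.32,120.59],[p[0],p[2]]])
r=least_squares(lambda c:np.hypot(*(pts-c).T)-100,[45,50]); print(r.x,r.fun)
d=pts-r.x; print("q",np.radians(80)-np.arctan2(d[:,1],-d[:,0]))
w=env.get_image("wrist"); sc=env.get_image("scene"); t=env.get_image("top")
for n,i,box in (("wrist",w,(200,120,420,520)),("scene",sc,(60,230,200,350)),("top",t,(210,420,330,560))): cv2.imwrite(f"pics/m_{n}.png",i["frame"][:,:,::-1])
a=sc["frame"][70:170,240:340,::-1]; b=t["frame"][220:320,430:530,::-1]
cv2.imwrite("pics/v4.png",cv2.convertScaleAbs(np.hstack([cv2.resize(a,(400,400),interpolation=2),cv2.resize(b,(400,400),interpolation=2)]),alpha=1.6))
E
```

```text
[ -46.0201 -201.2756   82.3268] [3.2564 3.2979 3.9904] [ 0.7434 -0.7996 -0.0364] 0.02585879669423475
[48.4224 49.7014] [-0.0835  0.1483 -0.081 ]
q [0.1705 0.6098 1.0636]
```

View pics/v4.png

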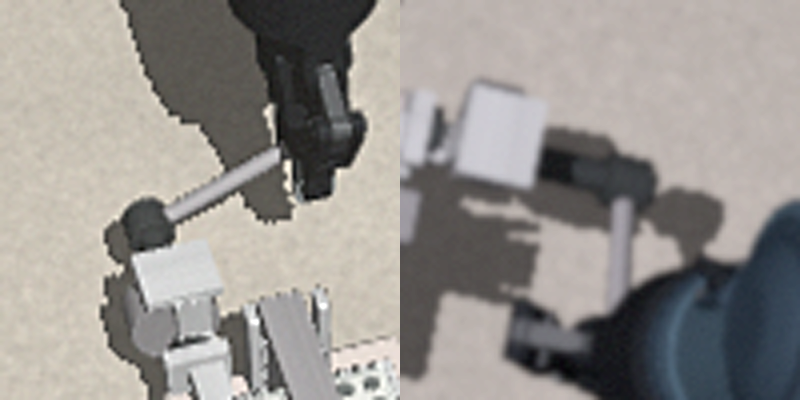

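The scene and top views show the rod halfway down and the knob still gripped. The circle fit gives q≈1.06, so I'll go on nearly to level and refit.

jog_arm(targets=[{"hand":0,"x":-0.0015,"y":0,"z":0.005,"rx":0,"ry":0,"rz":0},{"hand":0,"x":-0.0028,"y":0,"z":0.0105,"rx":0,"ry":0,"rz":0},{"hand":0,"x":-0.0038,"y":0,"z":0.016,"rx":0,"ry":0,"rz":0},{"hand":0,"x":-0.0046,"y":0,"z":0.02,"rx":0,"ry":0,"rz":0},{"hand":0,"x":-0.005,"y":0,"z":0.023,"rx":0,"ry":0,"rz":0},{"hand":0,"x":-0.005,"y":0,"z":0.023,"rx":0,"ry":0,"rz":0}])

```text
clock: 11.62
position: [0.4538, -0.1703, 0.0593]
eef_rot: [[0.969, -0.246, 0.006], [-0.246, -0.969, 0.0], [0.006, -0.002, -1.0]]
contact_force: [2.8, 3.8, 5.0]
gripper_width: 0.0255
finger_force: 49.6
```

```bash
python3 - <<'E'
from h import *
s=env.read_state(); p=inpress(s["position"]);print(p,s["contact_force"],s["torque"],s["gripper_width"])
pts=np.array([[14.63,143.73],[-22.32,120.59],[-46.02,82.33],[p[0],p[2]]])
r=least_squares(lambda c:np.hypot(*(pts-c).T)-100,[45,50]); print(r.x,r.fun)
d=pts-r.x; print("q",np.radians(80)-np.arctan2(d[:,1],-d[:,0]))
# pads' rotation-free check: visible rod in wrist view
w=env.get_image("wrist"); cv2.imwrite("pics/w5.png",cv2.convertScaleAbs(w["frame"][:,:,::-1],alpha=1.6))
x=np.load("pose.npy"); 
for q in (1.25,1.3,1.35,1.4): print(q,proj(w,toW([knob(q),[45,-200,70]],*x[:3])).ravel())
E
```

```text
[ -50.9096 -201.147    59.2974] [2.7695 3.8436 4.9754] [ 0.9094 -0.8061  0.0289] 0.025501387229166138
[48.5474 49.7902] [-0.1247  0.1738  0.0091 -0.0897]
q [0.172  0.6113 1.0649 1.301 ]
1.25 [314.9876 351.0674 315.0998  41.1222]
1.3 [315.1245 344.8967 315.0998  41.1222]
1.35 [315.2519 338.5129 315.0998  41.1222]
1.4 [315.3705 331.9458 315.0998  41.1222]
```

View pics/w5.png

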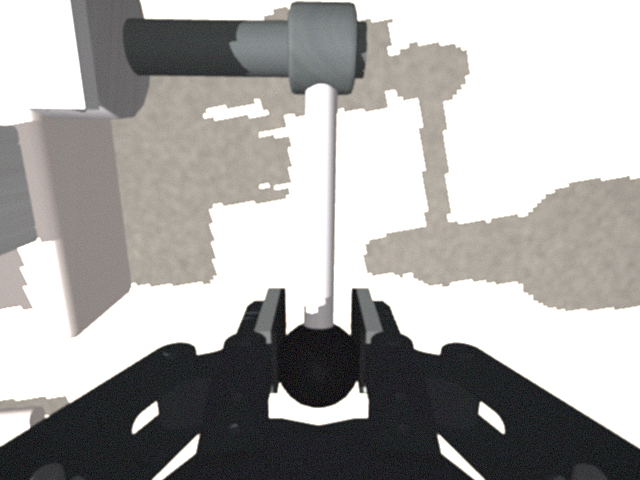

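The wrist view shows the knob at (319,364), about 85 px tall, and the hub at (323,47). Both sit slightly off the prediction, so I'll cross-check q optically.

```bash
python3 - <<'E'
from h import *
w=env.get_image("wrist"); K=w["mtx"]; W=w["world_from_camera"]; x=np.load("pose.npy"); print(K[0,0],K[:2,2], inpress(W[:3,3]), x)
def f(p): # local shift of press (x,y,z mm) small prior, q
    S=np.array([p[0],p[1],p[2]])
    C=np.array([45,-200,70.]); kb=np.array(knob(p[3]))
    # hub: cylinder r13 seen; front(upper/lower) tangents approximated by axis centre
    P=toW([C+S,kb+S],*x[:3]); u=proj(w,P)
    Zc=np.linalg.inv(W)[2]@[*P[1],1]
    return np.r_[(u-[[323,47],[319,364.5]]).ravel(), (K[0,0]*.028/Zc-85)*1.0, S/3.]
r=least_squares(f,[0,0,0,1.3]); print(r.x,r.fun)
J=r.jac; print(np.sqrt(np.diag(np.linalg.inv(J.T@J))))
# scene: rod edges
sc=env.get_image("scene"); cv2.imwrite("pics/s5.png",sc["frame"][:,:,::-1])
for q in (1.2,1.3,1.4): print(q,proj(sc,toW([knob(q),[45,-200,70],np.array([45,-200,70])+.7*(np.array(knob(q))-[45,-200,70])],*x[:3])).round(1).ravel())
b=cv2.resize(sc["frame"][90:190,240:365,::-1],(800,640),interpolation=cv2.INTER_CUBIC)[:600]
cv2.imwrite("pics/v6.png",cv2.convertScaleAbs(b,alpha=1.5))
E
```

```text
389.1341102472024 [318.0055 238.8672] [  18.6662 -201.2073  201.9846] [ 0.5529  0.0119 -0.2503  0.7186  0.1488]
[-2.0466 -1.925   2.0119  1.2138] [-1.6412  0.1087  1.6965 -0.2087  0.3547 -0.6822 -0.6417  0.6706]
[0.3454 0.2227 1.6862 0.0271]
1.2 [319.3 109.7 276.  126.5 306.3 114.7]
1.3 [320.  112.7 276.  126.5 306.9 116.8]
1.4 [320.3 115.8 276.  126.5 307.1 119. ]
```

View pics/v6.png

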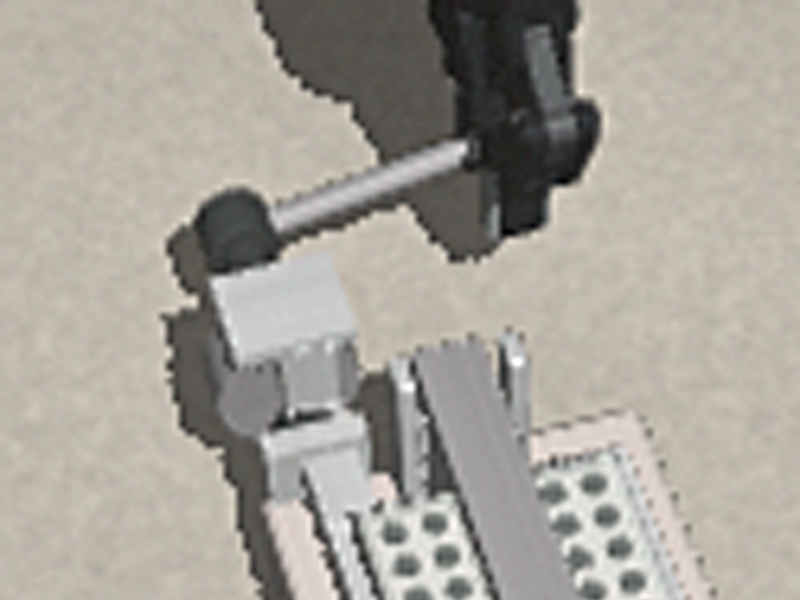

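```bash
cat > rod.py <<'E'
from h import *
from scipy.optimize import brentq
def rodq(img,sc,x,box):
    c,r,c2,r2=box; g=cv2.cvtColor(img,cv2.COLOR_BGR2GRAY)[r:r2,c:c2]
    g=cv2.resize(g,None,fx=4,fy=4,interpolation=cv2.INTER_CUBIC)
    L=cv2.createLineSegmentDetector(0).detect(g)[0][:,0]
    C=np.array([45,-200,70.])
    def slope(q):
        u=proj(sc,toW([C+.3*(np.array(knob(q))-C),C+.8*(np.array(knob(q))-C)],*x[:3])); return np.arctan2(*(u[1]-u[0])[::-1])
    out=[]
    for l in L:
        d=l[2:]-l[:2]; n=np.hypot(*d)
        if d[0]<0:d=-d
        if n>35:
            a=np.arctan2(d[1],d[0])
            try: q=brentq(lambda q:slope(q)-a,.3,1.85)
            except ValueError: q=np.nan
            out.append([*(l/4+[c,r,c,r]).round(1),round(n/4,1),round(q,3)])
    return out
E
python3 - <<'E'
from rod import *
sc=env.get_image("scene"); x=np.load("pose.npy")
print("prev"); [print(o) for o in rodq(cv2.imread("pics/m_scene.png"),sc,x,(278,95,318,130))]
print("now"); [print(o) for o in rodq(cv2.imread("pics/s5.png"),sc,x,(278,95,320,130))]
y=x.copy(); y[2]+=.0175; print("yaw+1deg"); [print(o) for o in rodq(cv2.imread("pics/s5.png"),sc,y,(278,95,320,130))]
E
```

```text
prev
[np.float64(309.1), np.float64(106.1), np.float64(308.2), np.float64(96.2), np.float32(9.9), nan]
[np.float64(283.2), np.float64(125.1), np.float64(309.4), np.float64(110.5), np.float32(30.1), 0.995]
[np.float64(303.7), np.float64(109.2), np.float64(294.8), np.float64(114.8), np.float32(10.5), 0.909]
now
[np.float64(310.8), np.float64(111.9), np.float64(283.5), np.float64(123.3), np.float32(29.6), 1.163]
[np.float64(283.6), np.float64(126.2), np.float64(311.0), np.float64(115.5), np.float32(29.4), 1.201]
yaw+1deg
[np.float64(310.8), np.float64(111.9), np.float64(283.5), np.float64(123.3), np.float32(29.6), 1.183]
[np.float64(283.6), np.float64(126.2), np.float64(311.0), np.float64(115.5), np.float32(29.4), 1.221]
```

The vision checks agree: by rod slope and by knob size in the wrist view, q is about 1.2. The knob has slipped roughly 8 mm up the pads, so TCP position alone would mislead. I'll grip harder and go on, steering by the images.

jog_arm(squeeze=80, targets=[{"hand":0,"x":0,"y":0,"z":0,"rx":0,"ry":0,"rz":0},{"hand":0,"x":0,"y":0,"z":0,"rx":0,"ry":0,"rz":0},{"hand":0,"x":-0.0005,"y":0,"z":0.004,"rx":0,"ry":0,"rz":0},{"hand":0,"x":-0.001,"y":0,"z":0.008,"rx":0,"ry":0,"rz":0},{"hand":0,"x":-0.0015,"y":0,"z":0.012,"rx":0,"ry":0,"rz":0},{"hand":0,"x":-0.0015,"y":0,"z":0.015,"rx":0,"ry":0,"rz":0},{"hand":0,"x":-0.0015,"y":0,"z":0.015,"rx":0,"ry":0,"rz":0}])

```text
clock: 12.7
position: [0.4576, -0.1712, 0.0461]
eef_rot: [[0.971, -0.238, 0.017], [-0.238, -0.971, -0.004], [0.017, 0.0, -1.0]]
contact_force: [8.9, 2.6, 4.7]
gripper_width: 0.024
finger_force: 81.0
```

```bash
cat >> rod.py <<'E'
def knobz(w):
    "knob diameter px & centre in wrist view by its column profile through the middle"
    g=cv2.cvtColor(w["frame"],cv2.COLOR_RGB2GRAY)[250:460,311:327]
    m=np.median(g,axis=1)<35; i=np.where(m)[0]+250
    return m, i
def look(tag):
    sc=env.get_image("scene"); w=env.get_image("wrist"); x=np.load("pose.npy"); s=env.read_state()
    print(s["clock"],inpress(s["position"]),s["contact_force"],s["gripper_width"],s["finger_force"])
    cv2.imwrite(f"pics/s_{tag}.png",sc["frame"][:,:,::-1]); cv2.imwrite(f"pics/w_{tag}.png",w["frame"][:,:,::-1])
    for o in rodq(cv2.imread(f"pics/s_{tag}.png"),sc,x,(278,95,320,140)): print([float(v) for v in o])
    i=knobz(w)[1]; runs=np.split(i,np.where(np.diff(i)>1)[0]+1); r=max(runs,key=len); print("knob rows",r[0],r[-1],len(r))
E
python3 -c "
from rod import *
look('a'); i=None"
```

```text
12.8 [ -46.8326 -200.9839   46.2427] [9.1697 3.118  5.4489] 0.023865529875983834 81.62812113761902
[311.7, 115.8, 283.2, 123.7, 29.600000381469727, 1.35]
[284.1, 126.6, 311.3, 119.0, 28.200000762939453, 1.345]
knob rows 348 417 70
```

```bash
python3 - <<'E'
from rod import *
x=np.load("pose.npy"); t=env.get_image("top"); sc=env.get_image("scene")
def ray(d,uv,z):
    W=d["world_from_camera"]; r=W[:3,:3]@np.linalg.inv(d["mtx"])@[*uv,1]; c=W[:3,3]; return c+r*(z-c[2])/r[2]
for n,d,f,box in (("top0",t,"pics/top0.png",(300,205,450,325)),("scene_now",sc,"pics/s_a.png",(270,130,380,265))):
    c,r,c2,r2=box; g=cv2.resize(cv2.imread(f,0)[r:r2,c:c2],None,fx=4,fy=4,interpolation=2)
    for l in cv2.createLineSegmentDetector(0).detect(g)[0][:,0]:
        if np.hypot(*(l[2:]-l[:2]))<140: continue
        l=l/4+[c,r,c,r]
        for z in (.06,.112):
            a,b=inpress(ray(d,l[:2],z)),inpress(ray(d,l[2:],z)); v=b-a
            print(n,l.round(0),z,"mid",((a+b)/2).round(0)[:2],"yaw dev from -+y deg",round(np.degrees(np.arctan(-v[0]/v[1])),2))
E
```

```text
top0 [384. 305. 317. 288.] 0.06 mid [-70.  32.] yaw dev from -+y deg -0.74
top0 [384. 305. 317. 288.] 0.112 mid [-73.  35.] yaw dev from -+y deg -0.74
top0 [412. 221. 374. 205.] 0.06 mid [102. -12.] yaw dev from -+y deg -10.81
top0 [412. 221. 374. 205.] 0.112 mid [90. -7.] yaw dev from -+y deg -10.81
top0 [316. 285. 418. 310.] 0.06 mid [-65.   2.] yaw dev from -+y deg -0.49
top0 [316. 285. 418. 310.] 0.112 mid [-69.   7.] yaw dev from -+y deg -0.49
top0 [434. 315. 386. 306.] 0.06 mid [-70. -81.] yaw dev from -+y deg 1.85
top0 [434. 315. 386. 306.] 0.112 mid [-73. -72.] yaw dev from -+y deg 1.85
scene_now [296. 170. 314. 222.] 0.06 mid [ 36. -17.] yaw dev from -+y deg -0.68
scene_now [296. 170. 314. 222.] 0.112 mid [45. 17.] yaw dev from -+y deg -0.68
scene_now [304. 146. 329. 214.] 0.06 mid [  1. -48.] yaw dev from -+y deg -0.55
scene_now [304. 146. 329. 214.] 0.112 mid [ 11. -12.] yaw dev from -+y deg -0.55
scene_now [292. 200. 310. 258.] 0.06 mid [66. 54.] yaw dev from -+y deg -1.63
scene_now [292. 200. 310. 258.] 0.112 mid [72. 84.] yaw dev from -+y deg -1.63
```

The long edges all say the yaw is −0.6° off, and the wrist view agrees, so I'll correct it. That puts q at about 1.336, with 6 mm to go. I'll also ease off the sideways load.

jog_arm(targets=[{"hand":0,"x":0.001,"y":0,"z":0.002,"rx":0,"ry":0,"rz":0},{"hand":0,"x":0.002,"y":0,"z":0.004,"rx":0,"ry":0,"rz":0},{"hand":0,"x":0.003,"y":0,"z":0.006,"rx":0,"ry":0,"rz":0},{"hand":0,"x":0.003,"y":0,"z":0.006,"rx":0,"ry":0,"rz":0},{"hand":0,"x":0.003,"y":0,"z":0.006,"rx":0,"ry":0,"rz":0}])

```text
clock: 13.52
position: [0.4699, -0.1748, 0.0438]
eef_rot: [[0.969, -0.245, 0.036], [-0.245, -0.969, -0.008], [0.036, -0.001, -0.999]]
contact_force: [18.1, -0.1, 5.2]
gripper_width: 0.0077
finger_force: 100.1
```

```bash
python3 -c "
from rod import *
x=np.load('pose.npy'); x[2]-=.011; np.save('pose.npy',x)
look('b')"
```

```text
13.625 [ -32.0061 -201.8126   43.7837] [18.4905 -0.832   5.8866] 0.007806976468834731 100.07217943668365
[305.2, 117.9, 283.5, 124.1, 22.5, 1.318]
[284.3, 126.7, 306.6, 121.5, 23.0, 1.396]
[314.9, 102.1, 318.9, 119.6, 17.899999618530273, nan]
knob rows 414 459 46
```

The opening fell to 8 mm: the fingers have slid off the ball onto the rod just behind it and now press against its back. The rod is a sound grip, so I'll take off the sideways load and measure again.

jog_arm(squeeze=80, targets=[{"hand":0,"x":0.005,"y":0,"z":0,"rx":0,"ry":0,"rz":0},{"hand":0,"x":0.01,"y":0,"z":0,"rx":0,"ry":0,"rz":0},{"hand":0,"x":0.014,"y":0,"z":0,"rx":0,"ry":0,"rz":0},{"hand":0,"x":0.018,"y":0,"z":0,"rx":0,"ry":0,"rz":0},{"hand":0,"x":0.018,"y":0,"z":0,"rx":0,"ry":0,"rz":0},{"hand":0,"x":0.018,"y":0,"z":0,"rx":0,"ry":0,"rz":0}])

```text
clock: 14.38
position: [0.4716, -0.1752, 0.0389]
eef_rot: [[0.969, -0.245, 0.004], [-0.245, -0.97, -0.0], [0.004, -0.001, -1.0]]
contact_force: [-0.8, 4.7, 12.0]
gripper_width: 0.0079
finger_force: 79.8
```

```bash
cat >> rod.py <<'E'
def wristknob(tag):
    "dark round blob in wrist view near the rod: Hough circle"
    g=cv2.imread(f"pics/w_{tag}.png",0)[240:480,220:420]
    c=cv2.HoughCircles(cv2.GaussianBlur(g,(5,5),0),cv2.HOUGH_GRADIENT,1,30,param1=80,param2=14,minRadius=34,maxRadius=56)
    print("circles",None if c is None else (c[0][:3]+[220,240,0]).round(0).tolist())
E
python3 -c "
from rod import *
look('c'); wristknob('c'); wristknob('a'); wristknob('b')
s=env.read_state(); print(s['eef_rot'], s['joint_torque'])
g=cv2.imread('pics/w_c.png',0); print(g[250:470:10,240:400:10])
"
```

```text
14.475 [ -30.1709 -201.8016   38.8627] [ 0.3148  4.7534 11.3275] 0.007675170120980143 79.84475255012512
[304.2, 119.2, 284.3, 124.2, 20.5, 1.376]
[313.2, 108.2, 315.8, 118.6, 10.699999809265137, nan]
[284.3, 127.0, 304.1, 123.2, 20.200000762939453, 1.453]
[300.2, 105.1, 298.8, 96.4, 8.800000190734863, nan]
knob rows 419 459 41
circles [[402.0, 310.0, 37.0], [298.0, 328.0, 38.0], [232.0, 302.0, 51.0]]
circles [[320.0, 376.0, 43.0]]
circles None
[[ 0.9695 -0.2451  0.0039]
 [-0.2451 -0.9695 -0.0003]
 [ 0.0038 -0.0007 -1.    ]] [  2.345  -30.2875   1.3331 -14.5833   0.7422  -0.0999  -0.2052]
[[233 229 232 230 233 231 231 229 206 121 234 234 180 111 111 114]
 [233 233 231 234 230 229 232 228 206 119 231 232 111 111 111 112]
 [229 231 229 228 232 236 239 229 205 114 235 234 111 114 113 113]
 [232 238 227 233 232 230 231 229 205 109 238 240 114 116 116 113]
 [231 234 233 226 236 195  71 230 203 111  76 237 139 230 144 111]
 [233 231 237 230 101  76  76 227 202 104  76 106 188 228 239 113]
 [228 231 230 135  21  76  75 224 201  98  78  35  19 240 128 115]
 [231 234 230  21  21  75  69  90 16
[... 269 characters left out ...]
  50  24  21  23  22  23  20]
 [ 15  25  15  20  19  18  22  93  96  44  24  27  16  24  25  19]
 [ 22  22  10  19  19  14  25  91  95  38  24  21  14  20  22  27]
 [ 15  23  22  21  23  20  50  25  23  23  21  23  20  24  27  23]
 [ 18  23  21  22  21  20  30  29  21  27  29  17  22  20  22  15]
 [ 22  22  24  23  22  21  34  33  32  25  26  17  29  23  16  21]
 [ 21  25  21  26  22  27  41  38  31  27  20  23  21  25  19  21]
 [ 22  23  21  18  21  29  23  16  18  24  22  19  14  20  18  21]
 [ 21  23  24  26  20  20  23  24  25  21  20  23  19  17  22  20]
 [ 16  22  25  29  16  25  16  20  23  16  21  28  18  26  17  24]
 [ 13  18  23  21  17  23  24  22  23  17  19  22  15  15  21  13]]
```

jog_arm(targets=[{"hand":0,"x":0,"y":0,"z":-0.001,"rx":0,"ry":0,"rz":0},{"hand":0,"x":0,"y":0,"z":-0.002,"rx":0,"ry":0,"rz":0},{"hand":0,"x":0,"y":0,"z":-0.002,"rx":0,"ry":0,"rz":0},{"hand":0,"x":0,"y":0,"z":-0.002,"rx":0,"ry":0,"rz":0}])

```text
clock: 14.98
position: [0.4716, -0.1752, 0.0404]
eef_rot: [[0.97, -0.245, 0.004], [-0.245, -0.97, -0.0], [0.004, -0.001, -1.0]]
contact_force: [1.6, 5.0, 8.7]
gripper_width: 0.0078
finger_force: 79.6
```

```bash
cat >> rod.py <<'E'
def centre(n=8):
    "rod q from scene: average n frames, rod band centre per column, line through all columns"
    fr=[env.get_image("scene") for _ in range(n)]; sc=fr[0]; m=np.mean([f["frame"] for f in fr],0).astype(np.uint8)
    cv2.imwrite("pics/s_avg.png",m[:,:,::-1]); x=np.load("pose.npy")
    E=[o for o in rodq(m[:,:,::-1].copy(),sc,x,(278,95,320,140)) if o[4]>15 and o[5]==o[5]]
    for o in E: print([float(v) for v in o])
    L=np.array([o[:4] for o in E],float); L=np.array([l if l[0]<l[2] else l[[2,3,0,1]] for l in L])
    lft,rgt=L[:,:2].mean(0),L[:,2:].mean(0); C=np.array([45,-200,70.])
    def ang(q,h):
        u=proj(sc,toW([C,C+.75*(np.array(knob(q))-C)],*x[:3])); d=u[1]-u[0]; return d[1]/d[0]
    s=(rgt-[276,127.4]); print("hub pred",proj(sc,toW([C],*x[:3])),"q via hub",brentq(lambda q:ang(q,0)-s[1]/s[0],.8,1.8))
E
python3 -c "
from rod import *
s=env.read_state(); print(s['clock'],inpress(s['position']),s['contact_force'],s['gripper_width'])
centre()
s=env.read_state(); print(s['clock'],inpress(s['position']),s['contact_force'],s['gripper_width'])"
```

```text
14.975 [ -30.2495 -201.7932   40.4151] [1.5806 4.9723 8.6522] 0.007831318904772844
[303.2, 119.1, 284.3, 124.1, 19.5, 1.355]
[284.3, 127.0, 304.0, 122.7, 20.200000762939453, 1.423]
hub pred [[276.9699 126.0729]] q via hub 1.3945439971663567
15.375 [ -30.2323 -201.7899   40.4304] [0.6946 5.171  8.2671] 0.007754159635491284
```

The two image estimates put the lever at 1.39 to 1.395 rad, level, and it held steady for 0.4 s. The bar is closed and the grip is firm at 80 N, so I'm handing in.

```bash
python3 -c "
from cell import env
print(env.close_job())"
```

```text
the job is handed in; nothing more can be done
None
```

I closed the clamp bar into its catch first, then turned the cam lever to about 1.39 rad by the camera images (target 1.40, uncertain by about 0.02) and handed in with the gripper still holding it; the fingers slipped off the knob near the end, so they hold the rod just behind it, and I did not re-check the bottle, pipette and tip box, though no move was aimed near them.

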